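# Set and lock the indexing stage

### The arm

A 7-joint arm with a two-finger parallel gripper is mounted at the origin on the work surface. World frame = base frame: x ahead of the robot, y to its left, z up, the work surface at z = 0. Lengths are in m, angles in rad, forces in N, time in s.
With the tool pointing down it reaches from about 0.4 to 0.875 m from the base axis. Payload 6.5 kg.
Tool frame: the origin (TCP) lies at the very end of the fingers, on their centre line; the grasp point (between the pads) lies 19 mm behind it (robot.grasp_offset is the distance from the TCP to the grasp point, in m); z points along the fingers, y is the line along which they close (so a half turn about z gives the same grasp; the last joint's range is limited). The gripper opens to 85 mm and grips with 20 to 120 N. Pads are 22 mm wide; open, the fingers measure 114 mm over their backs; the gripper's body (76 mm by 85 mm) begins 54 mm behind the grasp point. The pads swing forward as they close: fully open they stand 13 mm farther back than shut.
Start: joints at [-1.318, 0.536, -0.004, 1.538, 0.003, 1.067, -0.071], TCP at [0.204, 0.617, 0.231] pointing down, gripper open.
Joint ranges: [-2.7, 2.7], [-0.37, 2.16], [-1.27, 1.26], [0.24, 2.4], [-1.31, 4.45], [0.19, 1.91], [-2.76, 2.76]. Speed limits (rad/s): [2.39, 2.39, 3.14, 3.14, 3.14, 3.14, 3.14].

### API

Orientations are given as a unit quaternion [x, y, z, w].
In Python, from plant import robot gives the robot as it stands.
- The arm moves only by the shell command python3 -m creep 'ROWS' [FORCE]. ROWS is JSON, a list of rows, each a list of 7 numbers: the shift along the tool's x, y, z in cm, then the turn, a rotation vector about the tool's x, y, z in rad, then the opening, from 0 (shut) to 1 (fully open). A call has 1 to 10 rows; each row is the pose to reach, as a shift and turn from the pose commanded when the call began, along the tool's axes at that moment; what a row does not reach only later rows make up. A row lasts 1/10 s, in which the tool goes at most 50 mm and 8.59 degrees, less where a joint would pass 70% of its speed; a pose out of reach is approached as far as the arm can. A call with a gripper value outside its range is refused whole. The fingers move at their own pace and stop on an object; FORCE is the grip in N (left out, the last holds). Time passes only in rows, so rows that repeat a pose let the fingers close. It gives the time, the measured TCP pose, the force, the opening and the grip force at its end, in the units of the state.
- robot.get_state(): the state, without advancing time (a new reading comes with each control period).
- robot.capture(name): name is "scene" or "top" or "wrist"; returns (picture, depth): 480x640x3 uint8, red, green, blue; 480x640 float32, m along the optical axis (not along the pixel's ray), 0 where there is no reading.
- robot.camera_info(name): a dict with "K" (3x3 intrinsics, pixels), "extrinsics" (4x4, takes a point from world to camera coordinates); the wrist camera has in their place "hand_eye" (4x4, takes a point from camera to tool coordinates, whose origin is the TCP and whose axes are the flange's). Camera axes: x right, y up, looking along -z (the intrinsics and any distortion apply to the point x, -y, -z); pixel columns grow to the right and rows downward; lengths in m; the calibration is good to about 2 mm. A picture is of the moment at which its call begins: read the wrist's pose just before it. camera_info takes no time and is no camera call.
- robot.sign_off(): hands the job in; it is judged then, once.
The state is a dict: "t": time; "qpos": joint angles; "qvel": joint speeds; "tau": joint torques, N m; "ee_pos": TCP position; "tool_rot": TCP orientation; "contact_force": force on the tool from outside, world axes, zero at the start; "ft_torque": the same for the moment, N m; "grip_width": opening from 0.0 (shut) to 1.0 (fully open); "grasp_force": force on a finger pad.
Only numpy, scipy, OpenCV 4.12 (cv2) and the standard library are available. Lean on these libraries where they do the work, as an engineer would, in place of code of your own. Each camera call takes 0.05 s, during which the arm holds its last target. There are 200 camera calls.

### The job

Push the dial of the indexing stage round with a fingertip until its red index line lines up with the green target line on the scale, then push the yellow lock tab fully home towards the dial, and move clear. Turn the dial gently, without pinching it or pulling it up; leave the screwdriver, the bottle and the brass bushing where they are.

Things in the scene. Friction and masses are not known exactly. Their poses are not given: they have to be found in the camera images.
- stage: Indexing stage fixed on a 4 mm thick blue mat: dark blue base plate 170 mm (its x) by 240 mm (its y, from -95 to +145 mm), 20 mm high, with a fixed black drum, 150 mm diameter, top 40 mm above the plate's underside, white scale lines every 10 degrees. Origin: on the dial's axis at the plate's underside, 4 mm above the bench; z up; the lock tab is on its +y side.
- dial: Aluminium disc, 120 mm diameter, 4 mm thick, on the drum, turning about the vertical; upper face 44 mm above the stage's origin. Origin: on the axis, at its underside; +x along the red index line. Turns either way, more than a full turn, against 0.12 N m of friction; stays where left. About 12 N of spring and weight hold it down; it can be pulled up 12 mm, which is not wanted.
- index_tip (a point): Outer end of the red index line (3 mm wide), at the dial's rim, 60 mm from the axis, on the dial's upper face.
- target_tip (a point): Inner end of the green target line (3 mm wide, on the drum's scale from 60 to 74 mm from the axis, with a 14 mm wide green clip outside the drum, lower than the dial), 60 mm from the dial's axis, at the height of the dial's upper face. It does not move; when the dial is set the index tip coincides with it.
- post_top (a point): Centre of the top of the black upright finger post on the dial: 12 mm diameter, 30 mm tall (top 74 mm above the stage's origin), 42 mm from the dial's axis, on the side opposite to the red line. Pushing the post sideways (about 3 N) turns the dial.
- lock_face (a point): Point on the outer face (away from the dial) of the yellow lock tab, mid-width, 11 mm below its top. The tab is an upright plate 28 mm wide (stage x), 12 mm thick (stage y), top 61 mm above the stage's origin, outer face 119 mm from the dial's axis when unlocked. It slides along the stage's -y, towards the dial. The space outside it is free above the base plate.
- lock (a joint): Travel of the lock tab towards the dial: 0 m unlocked (at the start), 0.018 m fully home against its stop. About 2 N of friction; stays where it is left.
- screwdriver: Loose blue-handled screwdriver lying on the mat, 200 mm long, beyond the stage; not to be moved. Origin at mid-length on its underside.
- bottle: Loose white bottle with red cap, 38 mm diameter, 85 mm tall, standing on the mat beside the stage; not to be moved. Origin at the centre of its underside.
- bushing: Loose brass bushing, 32 mm outer diameter, 30 mm tall, standing on the mat beside the stage; not to be moved. Origin at the centre of its underside.

How it is judged:
On the way, in this order (a step that is already met when the one before it is completed fails the run):
1. with the lock still open, the red index line is set to the green target line and the dial is at rest (horizontal distance between index_tip and target_tip below 0.0035 m and angular speed of dial below 0.1 rad/s and value of joint lock below 0.004 m), for 0.3 s.
2. the lock tab is pushed home (value of joint lock above 0.015 m), for 0.2 s.
At the end, for the whole second after the job is handed in: The index tip is within 3.5 mm of the target tip (about 3.3 degrees), the dial is at rest, and the lock tab is at least 15 mm along its 18 mm travel (horizontal distance between index_tip and target_tip below 0.0035 m and angular speed of dial below 0.1 rad/s and value of joint lock above 0.015 m); the robot touches nothing.
It fails at once if the dial is pulled up by more than 4 mm (z of dial in the frame of stage above 0.044 m).
It fails at once if the dial is pinched or pushed with more than 25 N (contact force between the fingers and dial above 25 N).
It fails at once if the screwdriver is moved by more than 15 mm (distance of screwdriver from where it was at the start of the episode above 0.015 m).
It fails at once if the bottle is moved by more than 15 mm (distance of bottle from where it was at the start of the episode above 0.015 m).
It fails at once if the bushing is moved by more than 15 mm (distance of bushing from where it was at the start of the episode above 0.015 m).
It also fails if it takes over 54 s, if anything falls off the work surface, if the arm or the gripper's body presses on something with over 40 N, if the wrist force passes 120 N, or if a joint passes its speed limit or range.

## Working session

There is one attempt and no reset: what is moved stays moved. The work goes in short steps, Python scripts to look and compute and a shell command to move; the robot and the scene stay as the last step left them, time stands still between calls to the robot, and variables do not carry over. Pictures are saved under pics/ and viewed, at most 12 in all, crops included, and the job is handed in when it is done.

```bash
mkdir -p pics; ls; python3 - <<'E'
from plant import robot
import cv2, numpy as np
s=robot.get_state(); print(s)
for n in("scene","top"):
    im,d=robot.capture(n); cv2.imwrite(f"pics/{n}0.png",im[...,::-1]); np.savez(f"{n}0.npz",im=im,d=d); print(n,robot.camera_info(n))
print(robot.camera_info("wrist"))
E
```

```text
pics
{'t': 0.0, 'qpos': array([-1.31821176,  0.53717059, -0.00443751,  1.53885285,  0.00259391,
        1.06731312, -0.07119853]), 'qvel': array([-2.01562814e-04,  5.11011653e-04, -5.49406238e-04,  7.09734532e-05,
        7.50466844e-04,  5.96187613e-04,  1.23720677e-05]), 'tau': array([-1.31139936e-04, -5.83414257e+01,  1.04868717e+00, -2.59116465e+01,
        1.23013588e-02,  9.44552652e-03, -2.03936520e-05]), 'ee_pos': array([0.20353775, 0.61665002, 0.23041814]), 'tool_rot': array([ 1.58683870e-01,  9.87329061e-01, -8.65664300e-04, -7.69447973e-05]), 'contact_force': array([ 0.03854807, -0.20226557,  0.16138269]), 'ft_torque': array([-0.04256504, -0.00379712,  0.02399388]), 'grasp_force': 0.0, 'grip_width': 1.0004585773416375}
scene {'K': array([[460.41888374,   0.        , 311.17438546],
       [  0.        , 460.41888374, 238.14032888],
       [  0.        ,   0.        ,   1.        ]]), 'extrinsics': array([[-0.87207497,  0.48934561,  0.00511085,  0.48423644],
       [-0.3945624 , -0.70926082,  0.58418285,  0.17917802],
       [ 0.28949224,  0.50743469,  0.81160599, -0.8917904
[... 306 characters left out ...]

       [ 0.9967795 , -0.01098795,  0.07943486, -0.58077426],
       [-0.07935602,  0.00743441,  0.99681861, -0.94083408],
       [ 0.        ,  0.        ,  0.        ,  1.        ]])}
{'K': array([[371.42839562,   0.        , 319.84191941],
       [  0.        , 371.42839562, 236.72802151],
       [  0.        ,   0.        ,   1.        ]]), 'hand_eye': array([[ 2.03507869e-04,  9.63261836e-01,  2.68563946e-01,
         6.88443613e-02],
       [ 9.99999978e-01, -2.08808160e-04, -8.82818777e-06,
         6.64690445e-05],
       [ 4.75744870e-05,  2.68563942e-01, -9.63261858e-01,
        -1.42154186e-01],
       [ 0.00000000e+00,  0.00000000e+00,  0.00000000e+00,
         1.00000000e+00]])}
```

View pics/top0.png

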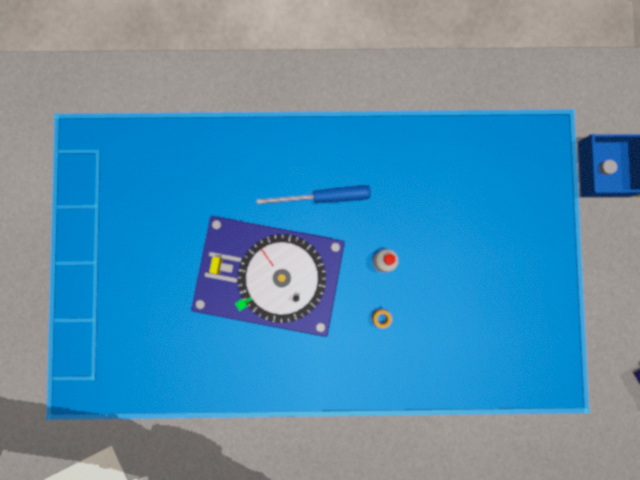

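View pics/scene0.png

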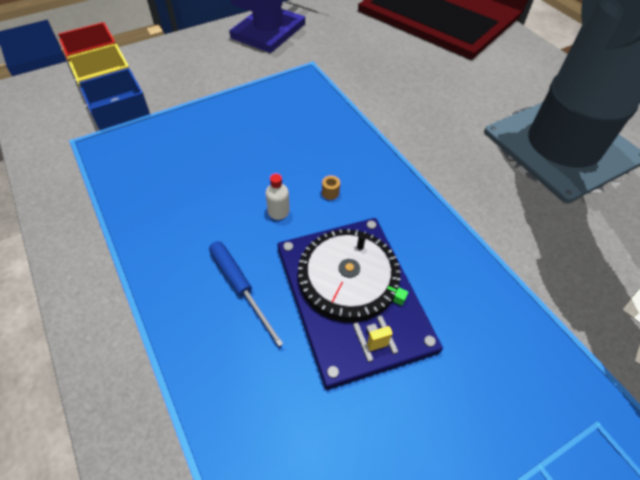

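The top picture shows the dial at about (282,278), the red line running to (262,248), the green mark at (243,304), the post at (296,297) and the yellow tab at (215,265). The bottle and bushing are to the right, and the screwdriver is above.

```bash
cat > h.py <<'E'
import numpy as np, cv2
from plant import robot
from scipy.spatial.transform import Rotation as R
def cam(name,s=None):
    i=robot.camera_info(name)
    if name=="wrist":
        T=np.eye(4);T[:3,:3]=R.from_quat(s["tool_rot"]).as_matrix();T[:3,3]=s["ee_pos"]
        return i["K"],T@i["hand_eye"]
    return i["K"],np.linalg.inv(i["extrinsics"])
def cast(px,z,K,T):
    px=np.atleast_2d(px).astype(float)
    d=np.c_[(px[:,0]-K[0,2])/K[0,0],-(px[:,1]-K[1,2])/K[1,1],-np.ones(len(px))]@T[:3,:3].T
    o=T[:3,3]; return o+d*((z-o[2])/d[:,2])[:,None]
def proj(p,K,T):
    c=(np.atleast_2d(p)-T[:3,3])@T[:3,:3]
    return np.c_[K[0,2]+K[0,0]*c[:,0]/-c[:,2],K[1,2]+K[1,1]*c[:,1]/c[:,2]]
def masks(im):
    h=cv2.cvtColor(im,cv2.COLOR_RGB2HSV).astype(int);H,S,V=h[...,0],h[...,1],h[...,2]
    return dict(red=((H<10)|(H>170))&(S>70)&(V>80),green=(H>45)&(H<75)&(S>120)&(V>60),yellow=(H>22)&(H<34)&(S>120)&(V>90),
      white=(S<60)&(V>150),black=(V<50))
def pts(m): 
    y,x=np.nonzero(m); return np.c_[x,y]
E
python3 - <<'E'
from h import *
im=np.load("top0.npz")["im"];K,T=cam("top");m=masks(im)
def roi(m,x0,y0,x1,y1):
    o=np.zeros_like(m);o[y0:y1,x0:x1]=m[y0:y1,x0:x1];return o
w=roi(m["white"],240,236,322,320).astype(np.uint8)
c=max(cv2.findContours(w,0,2)[0],key=cv2.contourArea)
C=cast(c[:,0],.048,K,T);(ctr,r)=cv2.minEnclosingCircle(C[:,:2].astype(np.float32));print("dial",ctr,r,cv2.fitEllipse(c))
ctr=np.array(ctr)
for n,b,z in(("red",(250,240,290,280),.048),("green",(225,290,262,318),.040),("yellow",(200,250,230,285),.065),("black",(285,288,306,306),.078)):
    p=pts(roi(m[n],*b));P=cast(p,z,K,T)[:,:2];q=P.mean(0)-ctr
    print(n,len(p),P.mean(0),"r",np.hypot(*q),"ang",np.degrees(np.arctan2(q[1],q[0])))
pl=cast([[216,225],[336,247],[201,304],[321,327]],.026,K,T);print(pl)
print("bot,bush",cast([[390,259]],.089,K,T),cast([[382,319]],.034,K,T))
E
```

```text
dial (0.5282627940177917, 0.06074757128953934) 0.06054704636335373 ((281.89434814453125, 278.517578125), (69.09883880615234, 71.37855529785156), 53.06632995605469)
red 32 [0.56588073 0.08711955] r 0.045941160408155754 ang 35.03229410875912
green 94 [0.48693025 0.12616527] r 0.07738122433879503 ang 122.2857235820978
yellow 152 [0.55003021 0.16977411] r 0.11117826306838217 ang 78.70921470983268
black 0 [nan nan] r nan ang nan
[[ 0.6215599   0.17473671  0.026     ]
 [ 0.58094429 -0.03309813  0.026     ]
 [ 0.48535077  0.20018682  0.026     ]
 [ 0.44373348 -0.00529997  0.026     ]]
bot,bush [[ 0.55547885 -0.11678625  0.089     ]] [[ 0.45650384 -0.10911806  0.034     ]]<stdin>:10: RuntimeWarning: Mean of empty slice.
  ret = um.true_divide(
<stdin>:11: RuntimeWarning: Mean of empty slice.
```

```bash
python3 -m creep '[[-43,-44,2,0,0,0.64,0],[-43,-44,2,0,0,0.64,0],[-43,-44,2,0,0,0.64,0],[-43,-44,2,0,0,0.64,0],[-43,-44,2,0,0,0.64,0],[-43,-44,2,0,0,0.64,0],[-43,-44,2,0,0,0.64,0],[-43,-44,2,0,0,0.64,0],[-43,-44,2,0,0,0.64,0],[-43,-44,2,0,0,0.64,0]]'
```

```text
t: 1.1
ee_pos: [0.4238, 0.1664, 0.215]
tool_rot: [0.461, 0.887, 0.0, -0.0]
contact_force: [1.7, 0.7, -0.3]
grip_width: -0.0
grasp_force: 0.0
```

```bash
python3 -m creep '[[-5,-0.8,0,0,0,0,0],[-9,-1.4,0,0,0,0,0],[-9,-1.4,0,0,0,0,0],[-9,-1.4,0,0,0,0,0]]' && python3 - <<'E'
from h import *
s=robot.get_state();print(s["ee_pos"],s["tool_rot"])
im,d=robot.capture("wrist");cv2.imwrite("pics/w1.png",im[...,::-1]);np.savez("w1.npz",im=im,d=d,e=s["ee_pos"],q=s["tool_rot"])
E
```

```text
t: 1.5
ee_pos: [0.4636, 0.086, 0.2148]
tool_rot: [0.462, 0.887, -0.0, -0.0]
contact_force: [0.4, 0.7, 0.4]
grip_width: 0.003
grasp_force: 0.0
[0.46359015 0.08598192 0.21483536] [ 4.62318662e-01  8.86713808e-01 -1.77780532e-04 -2.12100574e-04]
```

View pics/w1.png

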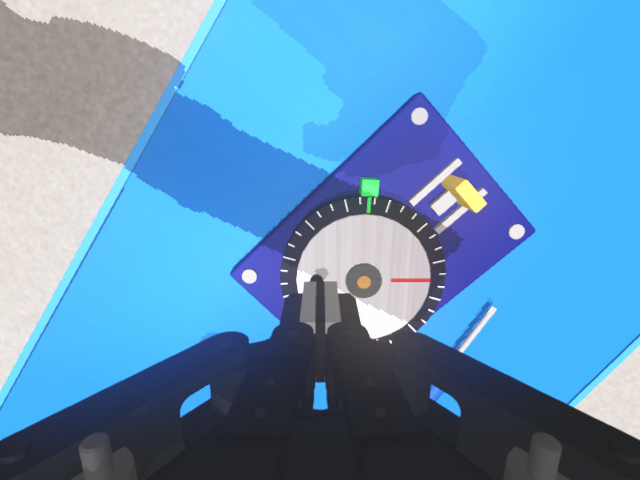

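The wrist view shows the hub at (363,281), the red line's end at (431,280), the green line at (369,195–213) and the post just past the fingertips at about (317,280).

```bash
cat >> h.py <<'E'
def ang(P,c): q=P-c; return np.hypot(*q.T[:2]),np.degrees(np.arctan2(q[...,1],q[...,0]))
def wristmeas(im,s,box=None):
    K,T=cam("wrist",s);m=masks(im);c0=np.array([.528,.061])
    X,Y=np.meshgrid(np.arange(640),np.arange(480));P=cast(np.c_[X.ravel(),Y.ravel()],.048,K,T)[:,:2]
    r=np.hypot(*(P-c0).T).reshape(480,640)
    hub=(r<.016)&(cv2.cvtColor(im,cv2.COLOR_RGB2GRAY)<130)&~m["red"]
    h=P[hub.ravel()];(c,_),rh=cv2.minEnclosingCircle(h.astype(np.float32)),0
    c=h.mean(0);print("hub",c,len(h))
    for n,lo,hi in(("red",.025,.059),("green",.0615,.0735)):
        p=P[(m[n]&(r>lo)&(r<hi)).ravel()]
        for cc in(c,c0): print(n,len(p),p.mean(0),ang(p.mean(0),cc))
E
python3 - <<'E'
from h import *
f=np.load("w1.npz");s=dict(ee_pos=f["e"],tool_rot=f["q"]);im=f["im"]
wristmeas(im,s)
K,T=cam("wrist",s)
print("hand",cast([[363,281],[431,280],[369,196],[369,213]],.048,K,T), "post",cast([[317,278]],.078,K,T))
y=pts(masks(im)["yellow"]);P=cast(y[y[:,1]<240],.065,K,T)[:,:2];print("tab",P.mean(0),cv2.minAreaRect(P.astype(np.float32)))
print("scr",cast([[420,116],[250,276],[517,232]],.026,K,T))
E
```

```text
hub [0.52755294 0.06107121] 765
red 151 [0.56210999 0.08526048] (np.float64(0.0421818682200709), np.float64(34.99128613303403))
red 151 [0.56210999 0.08526048] (np.float64(0.04185764164847743), np.float64(35.42206301323954))
green 63 [0.49108608 0.11752571] (np.float64(0.06720820089955241), np.float64(122.8604969452567))
green 63 [0.49108608 0.11752571] (np.float64(0.06751142754500176), np.float64(123.14640701144528))
hand [[0.52822066 0.05982846 0.048     ]
 [0.57737686 0.09536209 0.048     ]
 [0.48658654 0.12403802 0.048     ]
 [0.49533034 0.1124231  0.048     ]] post [[0.48621572 0.04869116 0.078     ]]
tab [0.54455027 0.1680857 ] ((0.5481567978858948, 0.17119204998016357), (0.011403679847717285, 0.02606135979294777), 78.21277618408203)
scr [[ 0.48536245  0.20215933  0.026     ]
 [ 0.44429333 -0.00364634  0.026     ]
 [ 0.62292627  0.17414316  0.026     ]]
```

```bash
python3 -m creep '[[-1.5,-0.2,0,0,0,0,0],[-1.5,-0.2,4,0,0,0,0],[-1.5,-0.2,8,0,0,0,0],[-1.5,-0.2,12,0,0,0,0],[-1.5,-0.2,14,0,0,0,0],[-1.5,-0.2,14,0,0,0,0],[-1.5,-0.2,14,0,0,0,0]]'
```

```text
t: 2.25
ee_pos: [0.4705, 0.0744, 0.0754]
tool_rot: [0.46, 0.888, 0.0, -0.0]
contact_force: [-0.0, -0.4, -0.2]
grip_width: 0.0
grasp_force: 0.0
```

```bash
python3 -m creep '[[-0.5,-0.3,1,0,0,0,0],[-1.2,-0.3,1.9,0,0,0,0],[-1.2,-0.3,1.9,0,0,0,0],[-1.2,-0.3,1.9,0,0,0,0]]' && python3 - <<'E'
from h import *
s=robot.get_state();print(s["ee_pos"],s["tool_rot"])
im,d=robot.capture("wrist");cv2.imwrite("pics/w2.png",im[...,::-1])
E
```

```text
t: 2.65
ee_pos: [0.4753, 0.0613, 0.0561]
tool_rot: [0.462, 0.887, -0.0, 0.0]
contact_force: [0.7, -0.6, -0.0]
grip_width: -0.001
grasp_force: 0.0
[0.47525584 0.06128675 0.05611963] [ 4.61665992e-01  8.87053838e-01 -2.20404924e-07  2.83371087e-05]
```

View pics/w2.png

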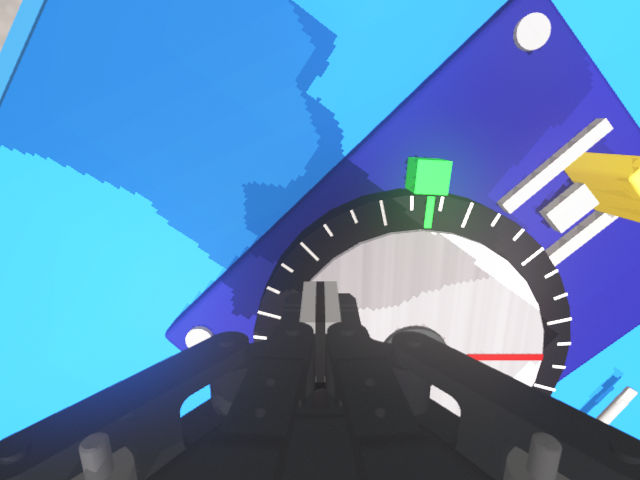

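Red index end at (543,357), green line at (429,213); the fingertip stands behind the post. Close the gap, then push in arcs about the axis.

```bash
python3 -m creep '[[-0.6,0,0,0,0,0,0],[-1.0,0,0,0,0,0,0],[-1.2,0,0,0,0,0,0],[-1.4,0,0,0,0,0,0],[-1.4,0,0,0,0,0,0]]'; python3 - <<'E'
import numpy as np
c=np.array([-1.69,4.27])
for k in range(1,11):
    p=-.06*k;Rm=np.array([[np.cos(p),-np.sin(p)],[np.sin(p),np.cos(p)]]);print(np.round(c-Rm@c,2),round(p,2))
E
```

```text
t: 3.2
ee_pos: [0.4833, 0.0499, 0.0561]
tool_rot: [0.461, 0.887, -0.0, 0.0]
contact_force: [-0.1, 0.3, 0.4]
grip_width: -0.001
grasp_force: 0.0
[-0.26 -0.09] -0.06
[-0.52 -0.17] -0.12
[-0.79 -0.23] -0.18
[-1.06 -0.28] -0.24
[-1.34 -0.31] -0.3
[-1.61 -0.32] -0.36
[-1.89 -0.32] -0.42
[-2.16 -0.3 ] -0.48
[-2.44 -0.26] -0.54
[-2.71 -0.21] -0.6
```

```bash
python3 -m creep '[[-0.26,-0.09,0,0,0,-0.06,0],[-0.52,-0.17,0,0,0,-0.12,0],[-0.79,-0.23,0,0,0,-0.18,0],[-1.06,-0.28,0,0,0,-0.24,0],[-1.34,-0.31,0,0,0,-0.3,0],[-1.61,-0.32,0,0,0,-0.36,0],[-1.89,-0.32,0,0,0,-0.42,0],[-2.16,-0.3,0,0,0,-0.48,0],[-2.44,-0.26,0,0,0,-0.54,0],[-2.71,-0.21,0,0,0,-0.6,0]]';  python3 - <<'E'
from h import *
s=robot.get_state();print(s["ee_pos"],s["tool_rot"])
im,d=robot.capture("wrist");cv2.imwrite("pics/w3.png",im[...,::-1]);wristmeas(im,s)
E
```

```text
t: 4.2
ee_pos: [0.4956, 0.0271, 0.0558]
tool_rot: [0.177, 0.984, -0.0, -0.001]
contact_force: [-2.7, 0.4, 2.9]
grip_width: 0.001
grasp_force: 1.5
[0.49555115 0.02712868 0.05581696] [ 1.76990635e-01  9.84211527e-01 -1.52123719e-04 -1.40065981e-03]
hub [0.52773234 0.06101574] 3491
red 494 [0.54498196 0.09932852] (np.float64(0.04201688341743445), np.float64(65.7612293884471))
red 494 [0.54498196 0.09932852] (np.float64(0.04192210133193811), np.float64(66.1036283014531))
green 258 [0.48951715 0.11667331] (np.float64(0.06751419218806982), np.float64(124.47398518147897))
green 258 [0.48951715 0.11667331] (np.float64(0.06767900343631443), np.float64(124.65324285524983))
```

View pics/w3.png

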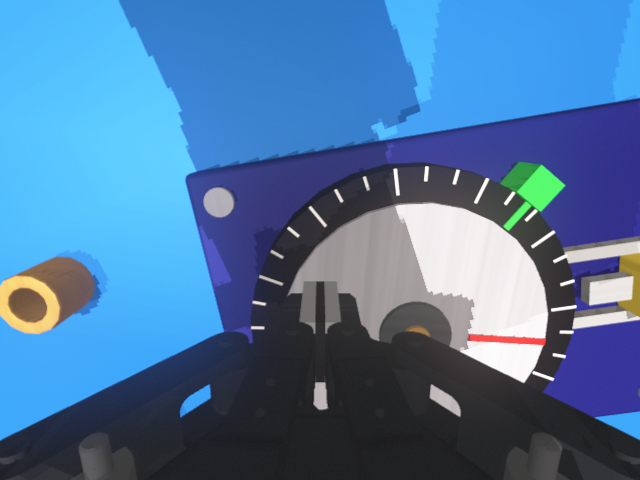

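Red line at 66° (end (545,341)) and green at about 124° (515,217); the push works. Continue.

```bash
python3 -m creep '[[-0.26,-0.09,0,0,0,-0.06,0],[-0.52,-0.17,0,0,0,-0.12,0],[-0.79,-0.23,0,0,0,-0.18,0],[-1.06,-0.28,0,0,0,-0.24,0],[-1.34,-0.31,0,0,0,-0.3,0],[-1.61,-0.32,0,0,0,-0.36,0],[-1.89,-0.32,0,0,0,-0.42,0],[-2.16,-0.3,0,0,0,-0.48,0],[-2.44,-0.26,0,0,0,-0.54,0],[-2.71,-0.21,0,0,0,-0.6,0]]'; sed -i 's/    X,Y=np.mesh/    G=cast(pts(m["green"]),.0445,K,T)[:,:2];rg=np.hypot(*(G-c0).T);G=G[(rg>.062)\&(rg<.0725)];print("greenlow",len(G),G.mean(0),ang(G.mean(0),np.array([.528,.0608])))\n&/' h.py; python3 - <<'E'
from h import *
f=np.load("w1.npz");wristmeas(f["im"],dict(ee_pos=f["e"],tool_rot=f["q"]))
s=robot.get_state();print(s["ee_pos"],s["tool_rot"])
im,d=robot.capture("wrist");cv2.imwrite("pics/w4.png",im[...,::-1]);wristmeas(im,s)
E
```

```text
t: 5.25
ee_pos: [0.5203, 0.0145, 0.0557]
tool_rot: [-0.121, 0.993, -0.0, -0.001]
contact_force: [-2.1, -1.2, 1.8]
grip_width: -0.004
grasp_force: 1.6
greenlow 55 [0.49225559 0.11845918] (np.float64(0.06783983873317194), np.float64(121.79583537551272))
hub [0.52806257 0.06147085] 760
red 150 [0.56229553 0.08533917] (np.float64(0.04173238697947849), np.float64(34.885443877636035))
red 150 [0.56229553 0.08533917] (np.float64(0.0420544697774856), np.float64(35.36291258675052))
green 63 [0.49190185 0.11806724] (np.float64(0.06716210992685041), np.float64(122.57543187371657))
green 63 [0.49190185 0.11806724] (np.float64(0.06752589539261826), np.float64(122.31558903185983))
[0.52034419 0.01446575 0.05574635] [-1.20634953e-01  9.92695919e-01 -3.99278837e-04 -1.36445265e-03]
greenlow 201 [0.49131625 0.11740317] (np.float64(0.0674508446655315), np.float64(122.94673159498358))
hub [0.52773153 0.06089717] 3478
red 507 [0.51971843 0.10223193] (np.float64(0.04210430672454049), np.float64(100.97119663486727))
red 507 [0.51971843 0.10223193] (np.float64(0.04205540002144807), np.float64(101.35693416495619))
green 383 [0.48671325 0.11672503] (np.float64(0.06927661468928703), np.float64(126.30575728922341))
green 383 [0.48671325 0.11672503] (np.float64(0.06935325704404888), np.float64(126.53479486016437))
```

```bash
python3 -m creep '[[-0.26,-0.09,0,0,0,-0.06,0],[-0.52,-0.17,0,0,0,-0.12,0],[-0.79,-0.23,0,0,0,-0.18,0],[-1.06,-0.28,0,0,0,-0.24,0],[-1.2,-0.3,0,0,0,-0.27,0],[-1.2,-0.3,0,0,0,-0.27,0],[-1.2,-0.3,0,0,0,-0.27,0]]'; python3 - <<'E'
from h import *
s=robot.get_state();print(s["ee_pos"],s["tool_rot"])
im,d=robot.capture("wrist");cv2.imwrite("pics/w5.png",im[...,::-1]);wristmeas(im,s)
E
```

```text
t: 6.0
ee_pos: [0.5336, 0.0146, 0.0559]
tool_rot: [-0.252, 0.968, -0.0, -0.0]
contact_force: [-1.9, -3.6, 0.7]
grip_width: -0.003
grasp_force: 1.7
[0.53364749 0.01463068 0.05591265] [-2.51724383e-01  9.67798863e-01 -2.85798472e-04 -3.38798181e-04]
greenlow 181 [0.49143346 0.11746618] (np.float64(0.06744010358309502), np.float64(122.83405296627802))
hub [0.52783896 0.06077314] 3448
red 512 [0.50817631 0.09777427] (np.float64(0.04190111796243521), np.float64(117.98647216691836))
red 512 [0.50817631 0.09777427] (np.float64(0.04177709483874387), np.float64(118.32750928472869))
green 401 [0.48644304 0.11682841] (np.float64(0.06968369097010665), np.float64(126.44527466745997))
green 401 [0.48644304 0.11682841] (np.float64(0.06959736505980219), np.float64(126.6628694634364))
```

View pics/w5.png

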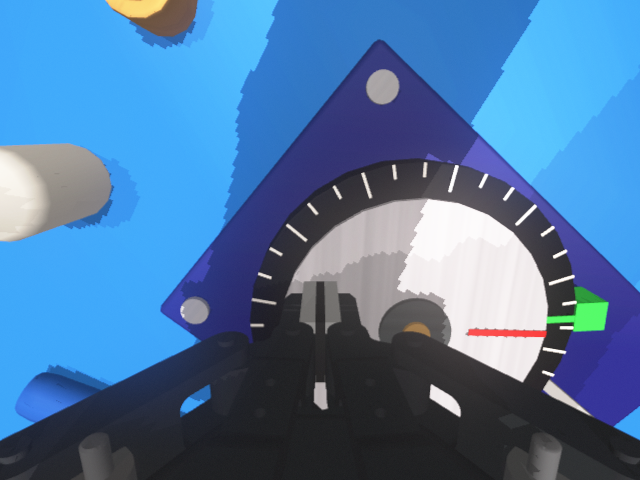

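Red end at (547,333), green inner end at (548,320): about 4.7° left.

```bash
python3 -m creep '[[-0.17,-0.06,0,0,0,-0.04,0],[-0.33,-0.11,0,0,0,-0.077,0],[-0.33,-0.11,0,0,0,-0.077,0],[-0.33,-0.11,0,0,0,-0.077,0]]'; python3 - <<'E'
from h import *
s=robot.get_state();print(s["ee_pos"],s["tool_rot"])
im,d=robot.capture("wrist");cv2.imwrite("pics/w6.png",cv2.resize(im[230:430,360:640,::-1],None,fx=2.5,fy=2.5));wristmeas(im,s)
E
```

```text
t: 6.45
ee_pos: [0.5374, 0.016, 0.056]
tool_rot: [-0.289, 0.957, 0.0, 0.0]
contact_force: [-1.6, -2.9, -0.7]
grip_width: -0.003
grasp_force: 1.4
[0.53742356 0.01604414 0.05603824] [-2.89447331e-01  9.57193937e-01  5.30954379e-05  7.73842853e-05]
greenlow 179 [0.49132855 0.1174093 ] (np.float64(0.06744930233262433), np.float64(122.93512759169566))
hub [0.52782571 0.06077397] 3458
red 499 [0.50441201 0.09628953] (np.float64(0.0425388837533973), np.float64(123.39494825532915))
red 499 [0.50441201 0.09628953] (np.float64(0.042446963738422425), np.float64(123.75929335220965))
green 414 [0.48641057 0.1167943 ] (np.float64(0.06966699355574088), np.float64(126.47506195303583))
green 414 [0.48641057 0.1167943 ] (np.float64(0.06958939417677037), np.float64(126.70108156916335))
```

View pics/w6.png

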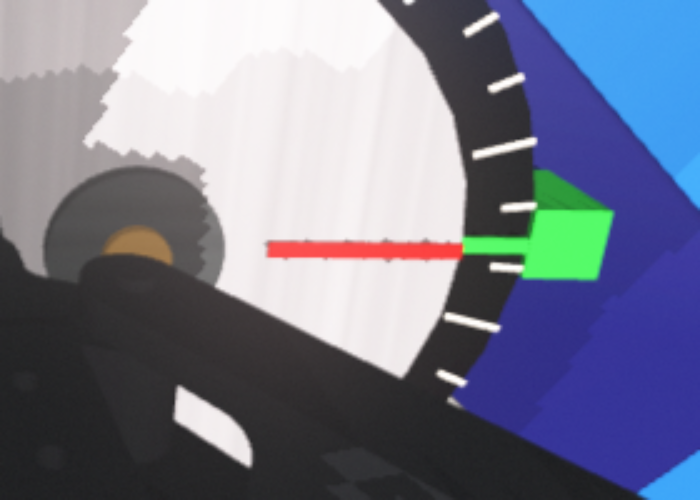

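```bash
python3 -m creep '[[0.3,0,0,0,0,0,0],[1,0,0,0,0,0,0],[2,0,0,0,0,0,0],[2,0,-3,0,0,0,0],[2,0,-7,0,0,0,0],[2,0,-12,0,0,0,0],[2,0,-14,0,0,0,0],[2,0,-14,0,0,0,0]]'; python3 - <<'E'
from h import *
s=robot.get_state();print(s["ee_pos"],s["tool_rot"],s["qpos"])
im,d=robot.capture("wrist");cv2.imwrite("pics/w7.png",im[...,::-1]);wristmeas(im,s)
t,d=robot.capture("top");cv2.imwrite("pics/t7.png",cv2.resize(t[200:360,180:420,::-1],None,fx=3,fy=3))
K,T=cam("wrist",s);y=pts(masks(im)["yellow"]);P=cast(y,.065,K,T)[:,:2];P=P[np.hypot(*(P-[.551,.172]).T)<.03];print("tab",len(P),P.mean(0),cv2.minAreaRect(P.astype(np.float32)))
E
```

```text
t: 7.3
ee_pos: [0.5226, 0.0049, 0.1995]
tool_rot: [-0.29, 0.957, -0.001, 0.003]
contact_force: [0.3, -0.0, -1.4]
grip_width: 0.002
grasp_force: 0.0
[0.52263465 0.00486052 0.19951422] [-2.89721036e-01  9.57104671e-01 -8.31849986e-04  3.41737581e-03] [ 0.046279    0.36425959 -0.17496217  1.90207311  0.08145587  0.87495193
  1.98941006]
greenlow 51 [0.49113939 0.11719386] (np.float64(0.06737189570978133), np.float64(123.16975731045257))
hub [0.53053314 0.05294678] 378
red 132 [0.50471695 0.09541076] (np.float64(0.0496957254986237), np.float64(121.2977247772524))
red 132 [0.50471695 0.09541076] (np.float64(0.041547571729933244), np.float64(124.08312377811478))
green 71 [0.48918104 0.1174107 ] (np.float64(0.0765871584899618), np.float64(122.67922559682512))
green 71 [0.48918104 0.1174107 ] (np.float64(0.06847684602338869), np.float64(124.5337638547371))
tab 247 [0.54184962 0.16600553] ((0.5397231578826904, 0.15949079394340515), (0.018394406884908676, 0.035046856850385666), 4.625246047973633)
```

View pics/w7.png

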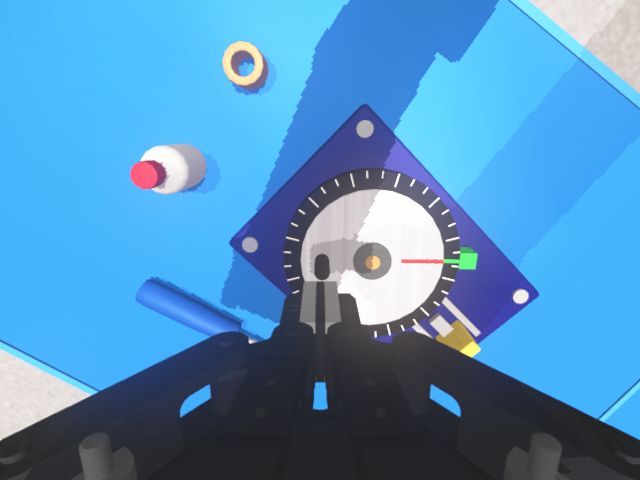

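The red line (402–444,261) runs straight into the green one (444–458,261), about 1° apart or less. Next, the lock tab.

```bash
python3 -m creep '[[-3,3.2,0,0,0,0.15,0],[-6,6.4,0,0,0,0.3,0],[-9,9.6,0,0,0,0.45,0],[-12,12.7,0,0,0,0.6,0],[-14,14.8,0,0,0,0.75,0],[-14,14.8,0,0,0,0.787,0],[-14,14.8,0,0,0,0.787,0],[-14,14.8,0,0,0,0.787,0]]'
```

```text
t: 8.2
ee_pos: [0.5543, 0.2044, 0.1946]
tool_rot: [0.099, 0.995, -0.001, -0.001]
contact_force: [-0.2, -0.1, -0.5]
grip_width: 0.003
grasp_force: 0.0
```

```bash
python3 -m creep '[[-0.2,0.3,4,0,0,0,0],[-0.2,0.3,8,0,0,0,0],[-0.2,0.3,11,0,0,0,0],[-0.2,0.3,13,0,0,0,0],[-0.2,0.3,14.5,0,0,0,0],[-0.2,0.3,14.9,0,0,0,0],[-0.2,0.3,14.9,0,0,0,0],[-0.2,0.3,14.9,0,0,0,0]]'; python3 - <<'E'
from h import *
im,d=robot.capture("wrist");cv2.imwrite("pics/w8.png",im[...,::-1])
E
```

```text
t: 9.0
ee_pos: [0.5585, 0.2083, 0.0481]
tool_rot: [0.099, 0.995, 0.0, 0.001]
contact_force: [0.0, -0.0, 0.2]
grip_width: 0.002
grasp_force: 0.0
```

View pics/w8.png

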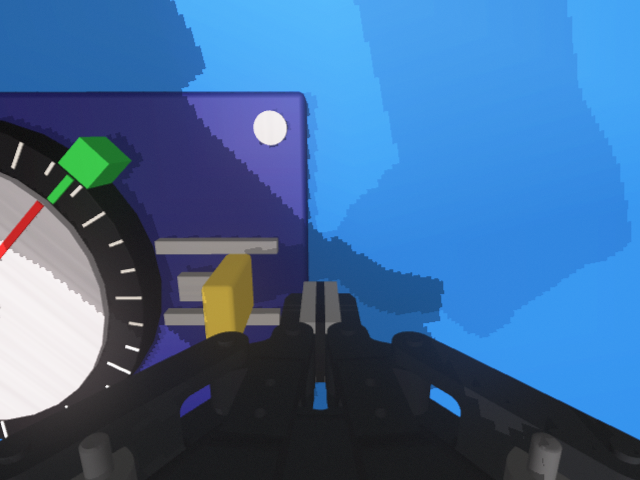

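The shut fingers stand just outside the yellow tab (205–252, 255–340) and are lined up with it. Push.

```bash
python3 -m creep '[[0,-0.6,0,0,0,0,0],[0,-1.2,0,0,0,0,0],[0,-1.7,0,0,0,0,0],[0,-2.2,0,0,0,0,0],[0,-2.6,0,0,0,0,0],[0,-3.0,0,0,0,0,0],[0,-3.4,0,0,0,0,0],[0,-3.4,0,0,0,0,0]]'
```

```text
t: 9.85
ee_pos: [0.5509, 0.1741, 0.0471]
tool_rot: [0.1, 0.995, -0.0, -0.0]
contact_force: [0.5, -0.0, 0.5]
grip_width: 0.001
grasp_force: 0.1
```

```bash
python3 -m creep '[[0,-0.2,0,0,0,0,0],[0,-0.4,0,0,0,0,0],[0,-0.6,0,0,0,0,0],[0,-0.6,0,0,0,0,0]]';  python3 - <<'E'
from h import *
im,d=robot.capture("wrist");cv2.imwrite("pics/w9.png",im[...,::-1])
E
```

```text
t: 10.25
ee_pos: [0.5505, 0.1724, 0.0472]
tool_rot: [0.098, 0.995, 0.002, 0.001]
contact_force: [3.1, 8.6, -3.5]
grip_width: 0.001
grasp_force: 4.5
```

View pics/w9.png

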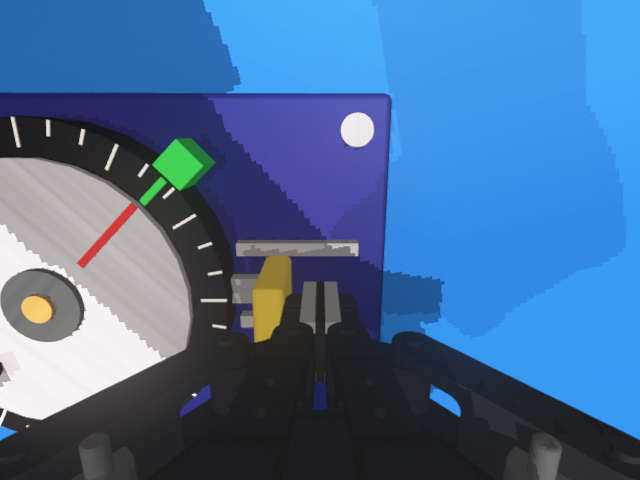

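The tab has moved along the rails up to its block and the force has jumped to about 9 N with no further motion: it's at the stop. A little more push to confirm, then back off.

```bash
python3 -m creep '[[0,-0.2,0,0,0,0,0],[0,-0.4,0,0,0,0,0],[0,-0.4,0,0,0,0,0]]'; python3 -m creep '[[0,1,0,0,0,0,0],[0,2,0,0,0,0,0],[0,3.5,0,0,0,0,0],[0,3.5,-4,0,0,0,0],[0,3.5,-8,0,0,0,0],[0,3.5,-12,0,0,0,0],[0,3.5,-15,0,0,0,0],[0,3.5,-15,0,0,0,0],[0,3.5,-15,0,0,0,0]]'; python3 - <<'E'
from h import *
s=robot.get_state()
im,d=robot.capture("wrist");cv2.imwrite("pics/w10.png",im[...,::-1]);wristmeas(im,s)
K,T=cam("wrist",s);m=masks(im)["yellow"].astype(np.uint8);c=max(cv2.findContours(m,0,2)[0],key=cv2.contourArea)
P=cast(c[:,0],.065,K,T)[:,:2]-[.528,.0608];u=np.array([.196,.981]);print("tab along u",(P@u).min(),(P@u).max(),"x",(P@[.981,-.196]).min(),(P@[.981,-.196]).max())
E
```

```text
t: 10.6
ee_pos: [0.5504, 0.1722, 0.0474]
tool_rot: [0.097, 0.995, 0.005, 0.002]
contact_force: [6.0, 15.8, -7.4]
grip_width: 0.001
grasp_force: 8.2
t: 11.5
ee_pos: [0.556, 0.1997, 0.1975]
tool_rot: [0.099, 0.995, 0.0, 0.0]
contact_force: [-0.3, 0.0, -1.2]
grip_width: 0.0
grasp_force: 0.0
greenlow 58 [0.49164298 0.11759762] (np.float64(0.06743739626891643), np.float64(122.62392404103649))
hub [0.52368899 0.07437093] 18
red 169 [0.50454036 0.09611881] (np.float64(0.02897654680216673), np.float64(131.3633623805755))
red 169 [0.50454036 0.09611881] (np.float64(0.04223370054781738), np.float64(123.74322895111422))
green 63 [0.49183476 0.11832057] (np.float64(0.05427948493983488), np.float64(125.93420225097134))
green 63 [0.49183476 0.11832057] (np.float64(0.06777589518976027), np.float64(122.24903473328172))
tab along u 0.08969448892216628 0.10121135749876378 x -0.014361234908167453 0.012279236982369634
```

View pics/w10.png

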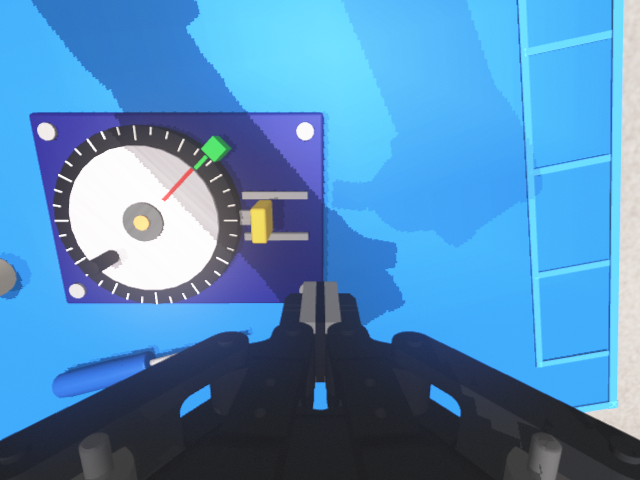

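The picture shows the tab's outer face at 101 mm from the axis, which is the full 18 mm of travel. The red line (164,199)→(195,167) meets the green line (195,167)→(205,156) within about 1°, and the arm is clear.

```bash
python3 -c "
from plant import robot
print(robot.sign_off())"
```

```text
the job is handed in; nothing more can be done
None
```

The job is handed in: the red index line is within about 1° of the green target line, the lock tab is at its stop (outer face measured 101 mm from the axis, the full 18 mm of travel), and the arm is clear; sign-off did not return a verdict.

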